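Set the punch guide on the anvil rail and hold the slot punch in it

ROBOT

A 6-joint arm with a two-finger parallel gripper is mounted at the origin on the work surface. World frame = base frame: x ahead of the robot, y to its left, z up, the work surface at z = 0. Lengths are in mm, angles in rad, forces in N, time in s.
With the tool pointing down it reaches from about 350 to 775 mm from the base axis. Payload 7.3 kg.
Tool frame: the origin (TCP) lies midway between the tips of the shut fingers; the grasp point (between the pads) lies 19 mm behind it; z points along the fingers, y is the line along which they close (so a half turn about z gives the same grasp; the last joint's range is limited). The gripper opens to 92 mm and grips with 3 to 60 N. Pads are 19 mm wide; open, the fingers measure 130 mm over their backs; the gripper's body (75 mm by 190 mm) begins 47 mm behind the grasp point.
Start: joints at [-1.268, 0.342, 1.524, -0, 1.275, -0.146], TCP at [227.813, -473.018, 226.741] pointing down, gripper open.
Joint ranges: [-2.53, 2.53], [-0.77, 2.02], [0.04, 2.7], [-1, 4.14], [0.28, 2.66], [-3.11, 3.11]. Speed limits (rad/s): [2.57, 2.57, 3.14, 3.14, 3.14, 3.14].

INTERFACE

Orientations are given as [roll, pitch, yaw] about the fixed x, y, z axes, in that order (R = Rz(yaw) Ry(pitch) Rx(roll)).
In Python, from plant import bot gives the robot as it stands.
- The arm moves only by the tool jog_arm, never from a script. Its arguments are lists of equal length, an entry for each row: "dp": the shift along the tool's x, y, z in m, a list of three; "twist": the turn about the tool's z in degrees. A call has 1 to 10 rows; each row shifts and turns the commanded pose from where the row before left it, along the tool's axes as they then stand; what a row does not reach is not made up. A row lasts 1/8 s, in which the tool goes at most 62.5 mm and 10.7 degrees, less where a joint would pass 70% of its speed; a pose out of reach is approached as far as the arm can. A call is refused whole if a number of a shift passes 0.0625 or a number of a turn 10.7, either way. A call with a gripper value outside its range is refused whole. "jaw" is the finger opening in m, from 0 to 0.0918, set as the call begins (left out, the last holds). The fingers move at their own pace and stop on an object; the grip force is fixed at half the most. Time passes only in rows, so rows that do not move let the fingers close. It gives the time, the measured TCP pose, the force, the opening and the grip force at its end, in the units of the state.
- bot.get_obs(): the state, without advancing time (a new reading comes with each control period).
- bot.capture(name): name is "scene" or "top" or "wrist"; returns the picture (384x512x3 uint8, blue, green, red); there is no depth.
- bot.camera_params(name): a dict with "fx", "fy", "cx", "cy" (pixels), "k1" (the pictures are not rectified: a ray, as slopes to the right and down, at radius r is drawn at 1 + k1 r^2 times it, then the intrinsics apply), "R" (3x3) and "t" (3): a world point X has camera coordinates R X + t. Camera axes: x right, y down, z forward; pixel columns grow to the right and rows downward; lengths in mm; the calibration is good to about 2 mm. A picture is of the moment at which its call begins: read the wrist's pose just before it. camera_params takes no time and is no camera call; for the wrist camera it gives the pose at the moment of the call.
- bot.close_job(): hands the job in; it is judged then, once.
Trained networks look in the newest picture that a camera, given by its name, has taken for a name from the list of things; names that differ only in an ending like _2 or _b are one class to them, and where a whole thing is asked for, a point or a joint stands for the part that bears it (a point fixed in the world has none). Each returns a list of dicts, best first, with "confidence" (0 to 1); they miss things now and then, are a little off and sometimes report something else, mostly with a low value. They report only what shows in the picture. A call takes as long as a camera call. They do not tell look-alikes from the thing itself.
- bot.find_in(camera, label): "bbox" ([centre column, centre row, width, height] in pixels, round what is visible of it).
- bot.masks_of(camera, label): "pixels" (384x512 bool, what is visible of it) and "bbox" ([centre column, centre row, width, height] in pixels, round what is visible of it).
The state is a dict: "time": time; "joint_positions": joint angles; "dq": joint speeds; "tau": joint torques, N m; "tool_pos": TCP position; "tcp_rot": TCP orientation; "contact_force": force on the tool from outside, world axes, zero at the start; "moment": the same for the moment, N m; "grip_width": finger opening in mm; "finger_force": force on a finger pad.
Only numpy, scipy, OpenCV 4.12 (cv2) and the standard library are available. Lean on these libraries where they do the work, as an engineer would, in place of code of your own. Each camera call takes 0.05 s, during which the arm holds its last target. There are 200 camera calls.

TASK

Set the slotted punch guide astride the narrow raised anvil rail, fully seated, and let go of it. Then take the flat slot punch (the wide one) out of the tool block, pass its blade down through the guide's slot and finish while still holding it there upright, its edge out below the guide's roof but clear of the anvil, about midway in the gap, so that a strap can be slid underneath. Leave the other two tools in the block, and the tin and jar where they are.

Things in the scene. Friction and masses are not known exactly. Their poses are not given: they have to be found in the camera images.
- anvil: Fixed grey granite slab, 220 (x) x 130 (y) x 35 mm high, lying on the bench, with a bright steel anvil rail fixed along the middle of its top: rail 180 long (x) x 32 wide (y) x 35 mm high, its top 70 mm above the bench. Origin: centre of the slab's underside; x runs along the rail, z up.
- rail_top (a point): Centre of the anvil rail's top face, 70 mm above the bench; axes as the anvil's.
- guide: Loose aluminium punch guide, a saddle 50 (x) x 50 (y) x 44 mm high, about 0.2 kg, standing on its two side legs on the bench. Origin: centre of its underside (foot of the legs); x along its tunnel, z up. Legs 6 mm thick at y = +-19 to +-25 mm, 38 mm apart: 3 mm to spare each side of the rail. Roof 30 to 44 mm above the origin. Grip it from above across its 50 mm in y.
- guide_seat (a point): Middle of the guide at the height of the undersides of its two inner ledges (y = +-11 to +-19 mm), 14 mm above its origin. Seated, the ledges lie on the rail's top and the legs hang 14 mm down beside it, leaving a gap 16 mm high and 22 mm wide between rail and roof. Anywhere along the rail is right if wholly on it, either way round.
- guide_slot (a point): Centre of the slot's mouth in the top face of the guide, 44 mm above the guide's origin. The slot goes right through the 14 mm roof, 26 mm long along the guide's x and 10 mm wide along its y. Axes as the guide's.
- block: Fixed wooden tool block 190 (x) x 55 (y) x 45 mm high with three equal slots in a row 60 mm apart along its x, each 26 (x) x 10 mm (y) and 35 mm deep, in which three tools stand on end. Origin: centre of its underside.
- punch: The flat slot punch, plain steel, 110 mm tall, about 0.15 kg, upright in any of the block's slots. Lower half: blade 22 (x) x 6 (y) x 55 mm, 2 mm smaller all round than the guide's slot; upper half: flat handle 26 (x) x 14 (y) x 55 mm, the widest of the three. Origin: centre of the blade's lower edge, 10 mm above the bench at the start; z up. Grip the handle from above across its 14 mm.
- punch_edge (a point): Centre of the punch's lower edge (the same point as its origin).
- punch_grip (a point): Middle of the punch's handle, 85 mm above its lower edge.
- round_punch: Thin round dark punch, 105 mm tall, handle 12 mm in diameter, in another slot of the block: leave it there. Origin at its lower end.
- chisel: Narrow chisel with a round wooden handle 18 mm in diameter, 97 mm tall, in another slot of the block: leave it there. Origin at its lower end.
- tin: Small metal tin 48 mm in diameter, 45 mm high, standing on the bench. Origin: centre of its underside.
- wax_jar: Small amber jar 44 mm in diameter, 50 mm high, with a black cap. Origin: centre of its underside.
There are look-alikes about, which are no part of the job. What is shaped like the guide but blue, brown or yellow is not meant.

How it is judged:
By the outcome, as a careful person would: the job done as asked, in the order asked, and still so for the second after the job is handed in, while the arm keeps its last pose, push and grip.
It also fails if it takes over 61 s, if anything falls off the work surface, if the arm or the gripper's body presses on something with over 40 N, if the wrist force passes 120 N, or if a joint passes its speed limit or range.

## Working session

There is one attempt and no reset: what is moved stays moved. The work goes in short steps, Python scripts to look and compute and a tool call to move; the robot and the scene stay as the last step left them, time stands still between calls to the robot, and variables do not carry over. Pictures are saved under pics/ and viewed, at most 10 in all, crops included, and the job is handed in when it is done.

Besides the shell and the picture viewer there is one more tool, called after "Emit:" as name(argument=value, ...) on one line, values as JSON. jog_arm: Moves the arm, as the interface text tells. Its arguments: {"type":"object","properties":{"dp":{"type":"array"},"twist":{"type":"array"},"jaw":{"type":"number"}},"required":["dp","twist"]}

```bash
mkdir -p pics
cat > h.py <<'E'
import numpy as np, cv2
from plant import bot
def ray(P,u,v):
    x=(u-P['cx'])/P['fx'];y=(v-P['cy'])/P['fy']
    a,b=x,y
    for _ in range(20):
        s=1+P['k1']*(a*a+b*b);a,b=x/s,y/s
    R=np.array(P['R']);t=np.array(P['t'])
    return -R.T@t, R.T@np.array([a,b,1.])
def onz(P,u,v,z):
    o,d=ray(P,u,v);return o+d*(z-o[2])/d[2]
def proj(P,X):
    c=np.array(P['R'])@np.array(X,float)+np.array(P['t']);a,b=c[:2]/c[2]
    s=1+P['k1']*(a*a+b*b);return np.array([P['fx']*a*s+P['cx'],P['fy']*b*s+P['cy']])
E
python3 - <<'E'
from h import *
np.set_printoptions(precision=1,suppress=True)
ims=[]
for c in('scene','top'):
    im=bot.capture(c);cv2.imwrite(f'pics/{c}0.png',im);ims.append(im)
    P=bot.camera_params(c);print(c,ray(P,256,192))
    for l in('guide','anvil','block','punch','round_punch','chisel','tin','wax_jar'):
        print(l,[(np.array(r['bbox']),round(r['confidence'],2)) for r in bot.find_in(c,l)][:6])
cv2.imwrite('pics/both.png',np.vstack(ims)[:, :])
print(bot.get_obs())
E
```

```text
scene (array([1064.3,   15.4,  790.5]), array([-0.6,  0. , -0.8]))
guide [(array([394.6, 210.6,  31.8,  37.1]), 0.91), (array([365.1, 179.1,  28.1,  28.9]), 0.88), (array([321.6, 166.5,  21.5,  30.8]), 0.69), (array([360.8, 144.3,  30. ,  31.5]), 0.63)]
anvil [(array([249.7, 212.4,  68.4,  98.4]), 0.97)]
block [(array([137.8, 183.2,  34.5,  79.7]), 0.97), (array([126.6, 146.8,  15.7,  25.3]), 0.55), (array([362.4, 178.2,  30.4,  31.9]), 0.22)]
punch [(array([130.5, 164.9,  14.8,  29.9]), 0.67), (array([366.2, 179.2,  30.6,  29.1]), 0.3)]
round_punch [(array([131.6, 187.6,  13.9,  27. ]), 0.48)]
chisel [(array([126.3, 148.1,  13.4,  28. ]), 0.64)]
tin [(array([364.9, 269.6,  25.9,  28.1]), 0.57), (array([365.6, 179.4,  26.2,  27.9]), 0.31)]
wax_jar [(array([108. , 280.3,  29.4,  27. ]), 0.61)]
top (array([ 363.3,   34.8, 1230.1]), array([ 0.2, -0. , -1. ]))
guide [(array([134.2, 259.1,  31. ,  25.8]), 0.95), (array([179.4, 232.4,  28.7,  25.5]), 0.84), (array([123.7, 182.7,  24.5,  29.8]), 0.72)]
anvil [(array([251.4, 188.8,  56.5,  87.1]), 0.71)]
block [(array([351.2, 224.3,  40.8,  77.2]), 0.85)]
punch [(array([360.1, 222.6,   8.2,  11.6]), 0.48)]
round_punch [(array([144. , 218.3,  24.4,  22.4]), 0.38), (array([163.2, 128. ,  20. ,  21.8]), 0.37), (array([251.2, 189.6,  56.9,  87.2]), 0.35)]
chisel [(array([364. , 245.1,   8.3,   9.4]), 0.37)]
tin [(array([164.2, 127.8,  19.4,  22.7]), 0.66)]
wax_jar [(array([358.9, 131.2,  16.5,  17.3]), 0.82)]
{'time': 0.9, 'joint_positions': array([-1.3,  0.3,  1.5,  0. ,  1.3, -0.1]), 'dq': array([ 0.,  0., -0.,  0., -0.,  0.]), 'tau': array([  0. , -43.1, -24.4,   0.1,   0. ,  -0. ]), 'tool_pos': array([ 227.8, -473. ,  226.8]), 'tcp_rot': array([3.1, 0. , 0.4]), 'contact_force': array([-0.1, -0.4, -0.2]), 'moment': array([ 0.1, -0. ,  0. ]), 'finger_force': 0.0, 'grip_width': 91.60140408742241}
```

View pics/top0.png

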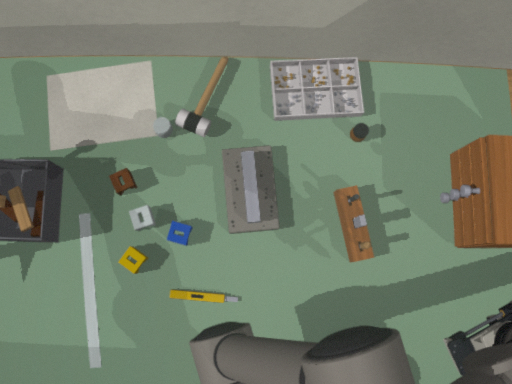

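View pics/scene0.png

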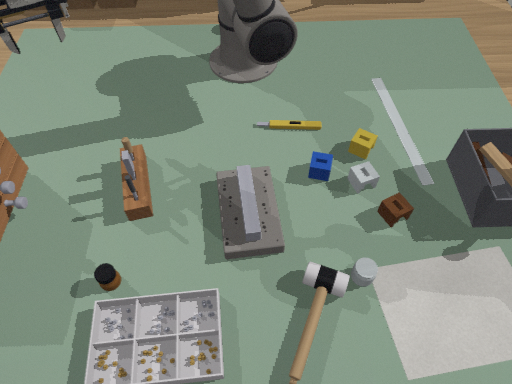

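Guide candidates in the top view are silver/aluminium (141,217), blue (179,232), brown (123,182) and yellow (133,260). By the description it is the silver one, at scene (363,179). Punch candidates stand in the block at top (352,200), (360,222) and (364,245); the wide flat one is in the middle. I'll measure roughly and check with one crop.

Run:
```python
from h import *
np.set_printoptions(precision=1,suppress=True)
P=bot.camera_params('top');S=bot.camera_params('scene')
im=cv2.imread('pics/top0.png');sc=cv2.imread('pics/scene0.png')
print('guide',onz(P,141,217.5,44),onz(S,363,173,44))
print('punch',onz(P,360,222,120),onz(S,129,156,120))
print('rail',[onz(P,*q,70) for q in((244,149),(257,221))],'ctr',onz(P,250.5,186,70),onz(S,248,202,70))
print('block',[onz(P,*q,45) for q in((336,189),(356,186),(372,258),(350,262))])
z=lambda i,u,v,w,h:cv2.resize(i[v:v+h,u:u+w],(400,300),interpolation=cv2.INTER_CUBIC)
cv2.imwrite('pics/crop.png',np.vstack([np.hstack([z(im,110,190,80,60),z(im,310,180,100,75)]),np.hstack([z(sc,320,140,80,60),z(sc,90,130,120,90)])]))
```

```text
guide [484.2 282.1  44. ] [490.6 279.3  44. ]
punch [ 473.6 -255.4  120. ] [ 485.  -251.4  120. ]
rail [array([659.8,  24.2,  70. ]), array([477.7, -10.6,  70. ])] ctr [565.1   6.6  70. ] [581.5   7.9  70. ]
block [array([ 565.5, -213.9,   45. ]), array([ 574.2, -266.5,   45. ]), array([ 389.7, -304.6,   45. ]), array([ 379.3, -247.6,   45. ])]
```

View pics/crop.png

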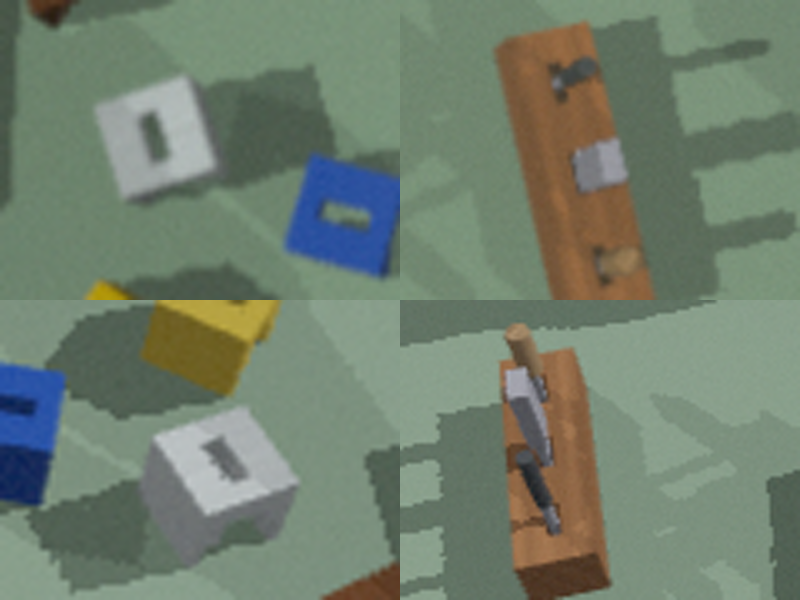

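The crop confirms the silver guide (slot centre at top px 140.6,217.6, yaw about 18°, tunnel towards the camera) and the wide flat punch in the block's middle slot. Now the transit to above the guide.

Emit:
jog_arm(dp=[[0.046, -0.038, 0], [0.046, -0.038, 0], [0.046, -0.038, 0], [0.046, -0.038, 0], [0.046, -0.038, 0], [0.046, -0.038, 0], [0.046, -0.038, 0], [0.034, -0.044, 0], [0.034, -0.044, 0], [0.034, -0.044, 0]], twist=[0, 0, 0, 0, 0, 0, 0, 0, 0, 0])

```text
time: 2.15
tool_pos: [437.4, 71.4, 226.9]
tcp_rot: [3.141, -0.001, 0.449]
contact_force: [1.1, -0.2, -0.2]
grip_width: 92.0
finger_force: 0.0
```

Emit:
jog_arm(dp=[[0.034, -0.044, 0], [0.034, -0.044, 0], [0.034, -0.044, 0], [0.034, -0.044, 0], [0, 0, 0], [0, 0, 0]], twist=[0, 0, 0, 0, 7.3, 0])

```text
time: 2.9
tool_pos: [483.1, 287.6, 226.3]
tcp_rot: [3.141, 0.001, 0.324]
contact_force: [-0.2, -0.1, 0.5]
grip_width: 91.8
finger_force: 0.0
```

Run:
```python
from h import *
np.set_printoptions(precision=3,suppress=True)
o=bot.get_obs();P=bot.camera_params('wrist');im=bot.capture('wrist');cv2.imwrite('pics/w1.png',im)
print(o['time'],o['tool_pos'],o['tcp_rot'],proj(P,[484,282,44]),ray(P,256,192),P['fx'])
for r in bot.masks_of('wrist','guide'):
    print(r['bbox'],r['confidence'],im[r['pixels']].mean(0))
```

```text
2.9 [483.064 287.589 226.292] [3.141 0.001 0.324] [258.381 173.911] (array([549.778, 310.501, 384.095]), array([-0.244, -0.093, -0.965])) 316.5603124416355
[256.7, 168.8, 51.6, 48.8] 0.98 [187.603 190.079 180.872]
[212.2, 231.6, 59.9, 41.9] 0.94 [  7.959 133.253 158.562]
[324.9, 222.3, 60.4, 66.6] 0.84 [145.098  58.623  22.293]
[238.0, 66.0, 54.8, 59.9] 0.62 [30.578 55.08  92.909]
```

View pics/w1.png

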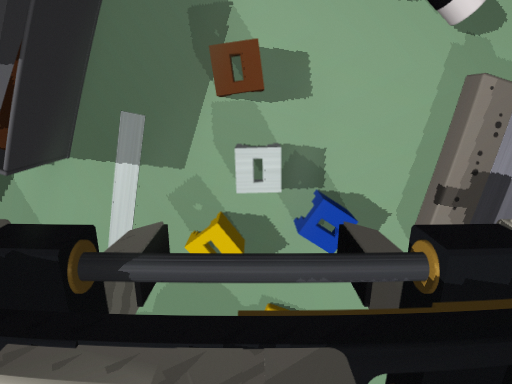

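The wrist view shows the silver guide nearly axis-aligned, slot at about (258,170). Its neighbours leave room for the fingers.

```bash
cat >> h.py <<'E'
def quad(P,m,z):
    c=max(cv2.findContours(m.astype('uint8'),0,1)[0],key=cv2.contourArea)[:,0]
    X=np.array([onz(P,u,v,z)[:2] for u,v in c],np.float32)
    return cv2.minAreaRect(X)
E
python3 - <<'E'
from h import *
P=bot.camera_params('wrist');im=cv2.imread('pics/w1.png').astype(int)
g=im.mean(2);w=np.zeros_like(g,bool);w[135:205,225:295]=1
m=w&(g>150)&(np.ptp(im,axis=2)<40);print('bright',quad(P,m,44),m.sum())
box=np.zeros_like(w);box[152:188,247:270]=1
s=box&(g<140);print('slot',quad(P,s,44),s.sum())
b=cv2.imread('pics/w1.png')[130:210,215:300];cv2.imwrite('pics/w1c.png',cv2.resize(b,None,fx=7,fy=7,interpolation=cv2.INTER_CUBIC))
E
```

```text
bright ((487.67047119140625, 283.2203369140625), (50.49197006225586, 50.78786849975586), 20.376237869262695) 1840
slot ((487.9154052734375, 283.4376220703125), (26.698894500732422, 9.871710777282715), 18.938676834106445) 219
```

View pics/w1c.png

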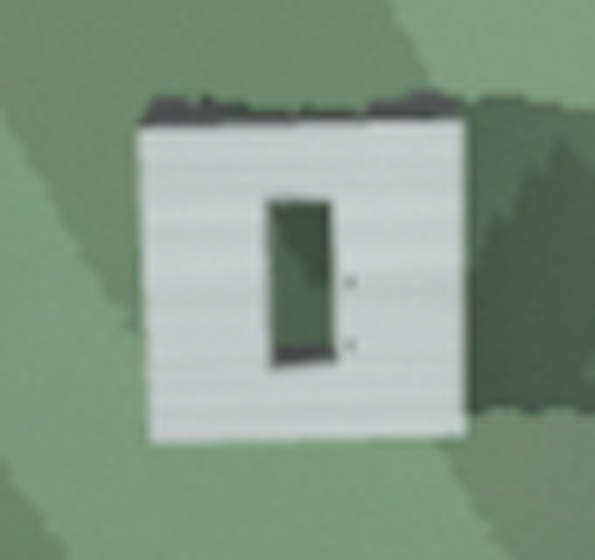

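Slot 26.7×9.9 and top 50.5×50.8 match the guide: centre (487.8,283.3), yaw about 20°. Next I go down and grip.

Emit:
jog_arm(dp=[[0.003, 0.0055, 0.04], [0, 0, 0.05], [0, 0, 0.05], [0, 0, 0.05], [0, 0, 0.023], [0, 0, 0]], twist=[-1.3, 0, 0, 0, 0, 0])

```text
time: 3.75
tool_pos: [487.0, 281.6, 12.3]
tcp_rot: [3.141, 0.004, 0.344]
contact_force: [0.4, 0.7, 0.5]
grip_width: 91.9
finger_force: 0.0
```

Emit:
jog_arm(dp=[[0, 0, 0], [0, 0, 0], [0, 0, 0], [0, 0, 0], [0, 0, 0], [0, 0, 0]], twist=[0, 0, 0, 0, 0, 0], jaw=0.03)

```text
time: 4.5
tool_pos: [488.0, 282.9, 14.0]
tcp_rot: [3.142, -0.0, 0.344]
contact_force: [-0.9, -0.3, 2.7]
grip_width: 49.7
finger_force: 30.0
```

Emit:
jog_arm(dp=[[0, 0, -0.03], [0, 0, -0.055], [0, 0, -0.055], [-0.003, 0.048, -0.03], [-0.003, 0.048, 0], [-0.003, 0.048, 0], [-0.003, 0.048, 0], [-0.003, 0.048, 0], [-0.002, 0.047, 0], [0, 0, 0]], twist=[0, 0, 0, 0, 0, 0, 0, 0, 0, 8.9])

```text
time: 5.75
tool_pos: [569.2, 3.6, 182.9]
tcp_rot: [3.141, 0.001, 0.181]
contact_force: [-0.0, 0.2, -2.0]
grip_width: 49.8
finger_force: 30.0
```

Emit:
jog_arm(dp=[[0, 0, 0]], twist=[0])

```text
time: 5.88
tool_pos: [568.4, 6.4, 183.0]
tcp_rot: [-3.141, 0.001, 0.189]
contact_force: [-0.5, 0.4, -2.4]
grip_width: 49.6
finger_force: 30.0
```

Run:
```python
from h import *
np.set_printoptions(precision=3,suppress=True)
o=bot.get_obs();P=bot.camera_params('wrist');im=bot.capture('wrist');cv2.imwrite('pics/w2.png',im)
print(o['time'],o['tool_pos'],o['tcp_rot'],o['grip_width'])
for q in ([660,24,70],[478,-11,70],[567,7,70]): print(proj(P,q))
```

```text
5.875 [568.355   6.444 183.035] [-3.141  0.001  0.189] 49.581589204003905
[253.584  78.194]
[253.713 281.12 ]
[252.679 190.257]
```

View pics/w2.png

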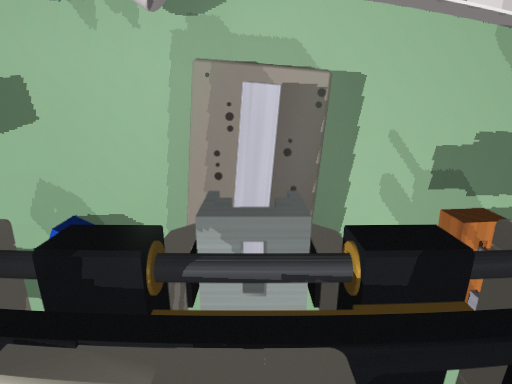

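The wrist view shows the rail from (262,84) to (252,207), tilted slightly relative to the held guide, whose slot is at (254,250). I'll fit the rail's axis.

Run:
```python
from h import *
np.set_printoptions(precision=2,suppress=True)
P=bot.camera_params('wrist');im=cv2.imread('pics/w2.png').astype(int)
L=[];
for v in range(92,200,4):
    r=im[v,215:300]; # bluish bright rail
    g=r.mean(1); k=np.where((r[:,0]>g+4)&(g>130))[0]+215
    if len(k)>5:
        a,b=onz(P,k.min()-.5,v,70)[:2],onz(P,k.max()+.5,v,70)[:2];L.append(np.r_[a,b])
L=np.array(L);print(len(L))
for c in(L[:,:2],L[:,2:],(L[:,:2]+L[:,2:])/2):
    p=np.polyfit(c[:,0],c[:,1],1);print('slope deg',np.degrees(np.arctan(p[0])),'y at x=568',np.polyval(p,568),'res',np.std(c[:,1]-np.polyval(p,c[:,0])))
print('far end',onz(P,262,84,70))
# held guide: sides at rear top edge, z of top = 183-14+44
zt=183-14+44
print('guide top right/left back edge',onz(P,199,210,zt),onz(P,308,210,zt),'slot',onz(P,254,242,zt))
```

```text
27
slope deg 6.283458601421239 y at x=568 23.46866498255843 res 0.27786368669615064
slope deg 6.438521724143883 y at x=568 -8.08463566128357 res 0.2730672308204691
slope deg 6.361563577389007 y at x=568 7.695724274835243 res 0.19660177478388638
far end [656.79  17.17  70.  ]
guide top right/left back edge [591.26  35.42 213.  ] [600.11 -10.22 213.  ] slot [581.24   9.57 213.  ]
```

Rail: width 31.4 (true 32), yaw 6.4°, centre (567.4,7.2), so the height and length agree. Align the guide and descend.

Emit:
jog_arm(dp=[[0, -0.001, 0.03], [0, 0, 0.045], [0, 0, 0.012], [0, 0, 0]], twist=[4.5, 0, 0, 0])

```text
time: 6.42
tool_pos: [568.4, 8.4, 96.6]
tcp_rot: [-3.141, 0.001, 0.112]
contact_force: [0.2, -0.4, -1.6]
grip_width: 49.8
finger_force: 30.0
```

Emit:
jog_arm(dp=[[0, 0, 0.006], [0, 0, 0.006], [0, 0, 0.006], [0, 0, 0.004], [0, 0, 0]], twist=[0, 0, 0, 0, 0])

```text
time: 7.05
tool_pos: [568.3, 7.9, 74.3]
tcp_rot: [-3.142, 0.001, 0.11]
contact_force: [0.2, -0.0, -1.9]
grip_width: 49.6
finger_force: 30.0
```

Emit:
jog_arm(dp=[[0, 0, 0.002], [0, 0, 0.002], [0, 0, 0.001], [0, 0, 0]], twist=[0, 0, 0, 0])

```text
time: 7.55
tool_pos: [568.5, 7.9, 70.0]
tcp_rot: [3.141, -0.0, 0.11]
contact_force: [-1.7, -0.5, 1.4]
grip_width: 49.4
finger_force: 30.0
```

Contact at TCP z=70, exactly as expected (56+14). I'll press lightly, release, then retreat.

Emit:
jog_arm(dp=[[0, 0, 0.0005], [0, 0, 0]], twist=[0, 0])

```text
time: 7.8
tool_pos: [568.5, 7.9, 70.0]
tcp_rot: [3.141, -0.0, 0.11]
contact_force: [-3.2, 0.2, 6.2]
grip_width: 49.9
finger_force: 30.0
```

Emit:
jog_arm(dp=[[0, 0, 0], [0, 0, 0], [0, 0, 0], [0, 0, 0], [0, 0, 0], [0, 0, -0.03], [0, 0, -0.06], [0, 0, -0.06]], twist=[0, 0, 0, 0, 0, 0, 0, 0], jaw=0.09)

```text
time: 8.8
tool_pos: [568.2, 7.9, 220.6]
tcp_rot: [-3.141, 0.001, 0.11]
contact_force: [0.9, -0.1, -0.2]
grip_width: 89.7
finger_force: 0.0
```

Run:
```python
from h import *
np.set_printoptions(precision=2,suppress=True)
P=bot.camera_params('wrist');im=bot.capture('wrist');cv2.imwrite('pics/w3.png',im)
print(proj(P,[568.3,7.9,100]),bot.get_obs()['tool_pos'])
for r in bot.masks_of('wrist','guide'): print(r['bbox'],r['confidence'],im[r['pixels']].mean(0))
```

```text
[253.62 186.7 ] [571.75   7.62 229.8 ]
[253.5, 184.6, 59.4, 55.1] 0.83 [187.08 188.77 180.49]
[9.1, 127.5, 18.2, 36.9] 0.64 [12.1  22.65 39.5 ]
[109.5, 234.5, 40.4, 33.6] 0.57 [82.52 33.37 13.16]
[472.9, 220.9, 13.6, 5.8] 0.31 [84.9  81.08 83.96]
```

View pics/w3.png

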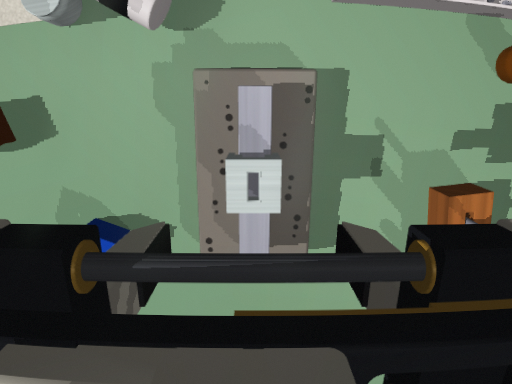

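The picture shows the guide astride the rail, square to it, slot at (253,186). I'll measure the slot and travel to the punch.

Run:
```python
from h import *
P=bot.camera_params('wrist');im=cv2.imread('pics/w3.png').astype(int)
print(bot.get_obs()['tool_pos'])
g=im.mean(2);w=np.zeros_like(g,bool);w[156:217,222:286]=1
m=w&(g>150)&(im[:,:,0]<im[:,:,1]+4);print('bright',quad(P,m,100),m.sum())
box=np.zeros_like(w);box[165:208,243:265]=1
s=box&(g<145);print('slot',quad(P,s,100),s.sum())
```

```text
[571.82225511   7.60595655 226.56926953]
bright ((572.4110717773438, 7.693944931030273), (49.543941497802734, 51.285621643066406), 6.2896318435668945) 2606
slot ((572.7188720703125, 8.283683776855469), (26.652820587158203, 10.209714889526367), 6.541536331176758) 307
```

Emit:
jog_arm(dp=[[-0.012, 0.025, 0], [-0.0244, 0.05, 0], [-0.0244, 0.05, 0], [-0.0244, 0.05, 0], [-0.0244, 0.05, 0], [-0.012, 0.025, 0], [0, 0, 0], [0, 0, 0]], twist=[0, 0, 0, 0, 0, 0, -4.7, 0])

```text
time: 9.9
tool_pos: [474.8, -254.2, 218.8]
tcp_rot: [-3.141, 0.0, 0.191]
contact_force: [0.2, 0.1, -0.6]
grip_width: 90.3
finger_force: 0.0
```

Run:
```python
from h import *
np.set_printoptions(precision=3,suppress=True)
o=bot.get_obs();P=bot.camera_params('wrist');im=bot.capture('wrist');cv2.imwrite('pics/w4.png',im)
print(o['time'],o['tool_pos'],o['tcp_rot'],proj(P,[478,-254,120]))
for l in('punch','block','chisel','round_punch'):
  for r in bot.masks_of('wrist',l):
    print(l,r['bbox'],r['confidence'],im[r['pixels']].mean(0))
```

```text
9.9 [ 474.823 -254.187  218.78 ] [-3.141  0.     0.191] [254.098 189.673]
punch [266.1, 182.6, 17.8, 41.3] 0.83 [141.827 133.486 134.484]
block [259.9, 162.9, 55.9, 175.4] 0.97 [ 45.072  88.195 144.565]
chisel [265.4, 234.2, 15.1, 40.3] 0.77 [ 58.055  90.334 118.549]
chisel [15.4, 31.6, 30.9, 63.2] 0.27 [104.416 105.357  99.957]
round_punch [264.1, 117.1, 18.3, 18.3] 0.7 [62.506 62.733 63.433]
```

View pics/w4.png

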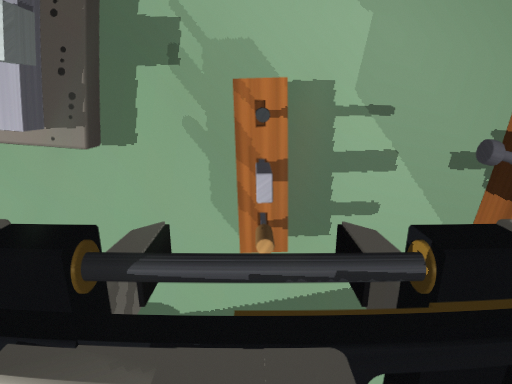

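The wide flat punch's top face is at (264,187), the round punch at (263,115) and the chisel at (265,246). I'll retake the picture with the arm settled and fit the top face.

Run:
```python
from h import *
np.set_printoptions(precision=2,suppress=True)
for i in range(2):
    o=bot.get_obs();P=bot.camera_params('wrist');im=bot.capture('wrist')
    q=im.astype(int);g=q.mean(2);w=np.zeros_like(g,bool);w[160:212,246:282]=1
    m=w&(g>135)&(q[:,:,0]>q[:,:,1]-5)
    print(o['time'],o['tool_pos'],o['tcp_rot'],quad(P,m,120),m.sum())
# block top edges
E0=[]
for v in range(90,225,5):
    r=q[v,220:305];k=np.where(r[:,2]>r[:,0]+50)[0]+220
    E0.append(np.r_[onz(P,k.min()-.5,v,45)[:2],onz(P,k.max()+.5,v,45)[:2]])
E0=np.array(E0)
for c in(E0[:,:2],E0[:,2:]):
    p=np.polyfit(c[:,0],c[:,1],1);print(np.degrees(np.arctan(p[0])),np.polyval(p,478))
```

```text
10.15 [ 475.33 -253.52  219.19] [ 3.14 -0.    0.19] ((480.9850769042969, -261.8182678222656), (23.427505493164062, 12.717391967773438), 11.2037992477417) 436
10.2 [ 475.33 -253.54  219.19] [ 3.14 -0.    0.19] ((480.91796875, -261.5162048339844), (23.90412712097168, 12.973105430603027), 13.594305992126465) 430
12.539373164730106 -234.76412928664664
12.82383131857636 -290.7894956639608
```

Emit:
jog_arm(dp=[[0.004, 0.0093, 0.02], [0, 0, 0.05], [0, 0, 0.05], [0, 0, 0.023], [0, 0, 0], [0, 0, 0]], twist=[-1.8, 0, 0, 0, 0, 0], jaw=0.05)

```text
time: 11.0
tool_pos: [481.7, -262.8, 77.4]
tcp_rot: [3.14, -0.001, 0.224]
contact_force: [-0.4, -0.3, 1.1]
grip_width: 49.7
finger_force: 0.0
```

Emit:
jog_arm(dp=[[0, 0, 0], [0, 0, 0], [0, 0, 0], [0, 0, 0], [0, 0, 0], [0, 0, 0]], twist=[0, 0, 0, 0, 0, 0], jaw=0.0)

```text
time: 11.75
tool_pos: [480.9, -262.4, 76.4]
tcp_rot: [3.141, -0.0, 0.224]
contact_force: [-0.7, -0.1, 3.4]
grip_width: 14.0
finger_force: 30.0
```

Handle gripped at 14.0 mm. I'll lift it out, then go to a spot 50 mm short of the guide to view slot and blade.

Emit:
jog_arm(dp=[[0, 0, -0.015], [0, 0, -0.03], [0, 0, -0.05], [0, 0, -0.035], [0.0163, -0.0424, 0], [0.0163, -0.0424, 0], [0.0163, -0.0424, 0], [0.0163, -0.0424, 0], [0.0163, -0.0424, 0], [0.0163, -0.0424, 0]], twist=[0, 0, 0, 0, 0, 0, 0, 0, 0, 0])

```text
time: 13.0
tool_pos: [519.7, 8.9, 207.0]
tcp_rot: [3.141, -0.0, 0.224]
contact_force: [0.7, -0.6, -2.2]
grip_width: 14.1
finger_force: 30.0
```

Emit:
jog_arm(dp=[[0, 0, 0], [0, 0, 0], [0, 0, 0], [0, 0, 0]], twist=[6.4, 0, 0, 0])

```text
time: 13.5
tool_pos: [519.8, 6.9, 206.4]
tcp_rot: [3.141, -0.0, 0.112]
contact_force: [-0.1, 0.1, -1.9]
grip_width: 14.3
finger_force: 30.0
```

Run:
```python
from h import *
np.set_printoptions(precision=3,suppress=True)
o=bot.get_obs();P=bot.camera_params('wrist');im=bot.capture('wrist');cv2.imwrite('pics/w5.png',im)
print(o['time'],o['tool_pos'],o['tcp_rot'],o['grip_width'],proj(P,[569,8,100]),proj(P,o['tool_pos']-[0,0,66.4]))
print(bot.get_obs()['tool_pos'],np.abs(bot.camera_params('wrist')['t']-P['t']).max())
```

```text
13.5 [519.77    6.862 206.363] [ 3.141 -0.     0.112] 14.34371160118039 [258.903 133.538] [253.702 204.802]
[519.74    6.901 206.277] 0.15066607700914147
```

View pics/w5.png

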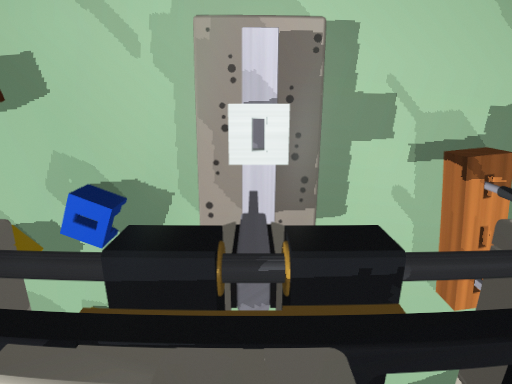

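The blade tip is at (253.5,191) and the slot at (258,134); the other tools are still in the block. I'll fit the slot and the blade edge from the same picture.

Run:
```python
from h import *
np.set_printoptions(precision=2,suppress=True)
P=bot.camera_params('wrist');q=cv2.imread('pics/w5.png').astype(int);g=q.mean(2)
w=np.zeros_like(g,bool);w[100:168,224:294]=1
m=w&(g>165)&(q[:,:,0]<q[:,:,1]+3);a=quad(P,m,100);print('bright',a,m.sum())
w[:]=0;w[112:156,249:268]=1
s=w&(g<150);b=quad(P,s,100);print('slot',b,s.sum(),np.argwhere(s).min(0),np.argwhere(s).max(0))
T=bot.get_obs()['tool_pos'];yaw=.112
ex=np.array([np.cos(yaw),np.sin(yaw)]);ey=np.array([np.sin(yaw),-np.cos(yaw)])
for c in(a[0],b[0]): d=np.array(c)-T[:2];print('move tool x,y',d@ex,d@ey)
for v in range(186,206,2):
    k=np.where(g[v,238:272]<115)[0]+238
    if len(k): 
        A,B=onz(P,k.min()-.5,v,T[2]-66.4),onz(P,k.max()+.5,v,T[2]-66.4)
        d=(A+B)[:2]/2-T[:2];print(v,k.min(),k.max(),'width',np.hypot(*(A-B)[:2]),'edge off x,y',d@ex,d@ey)
```

```text
bright ((568.412353515625, 8.554290771484375), (50.01897430419922, 50.60932922363281), 6.235040664672852) 3368
slot ((568.3827514648438, 9.085918426513672), (24.58320426940918, 9.184370040893555), 6.4360246658325195) 353 [119 252] [149 263]
move tool x,y 48.55209266697749 3.7964848237494877
move tool x,y 48.582093978578456 3.2648795507276467
192 250 256 width 5.13625484685511 edge off x,y 9.860599184085366 -0.5127125126055516
194 250 256 width 5.145025781775943 edge off x,y 8.338113676566541 -0.5130443301310338
196 250 256 width 5.153858966591919 edge off x,y 6.810399999525586 -0.5133772421894637
198 249 257 width 6.6378693214427305 edge off x,y 5.2773732804618705 -0.5137026706166995
200 249 257 width 6.649388397087318 edge off x,y 3.7390258609821854 -0.5140377798846452
202 249 257 width 6.660989436307012 edge off x,y 2.1952813157902695 -0.5143740195034596
204 249 257 width 6.672673102555769 edge off x,y 0.6460821331350535 -0.5147114017451656
```

Emit:
jog_arm(dp=[[0.025, 0.002, 0], [0.0236, 0.0021, 0], [0, 0, 0.02], [0, 0, 0.012], [0, 0, 0], [0, 0, 0], [0, 0, 0]], twist=[0, 0, 0, 0, 0, 0, 0])

```text
time: 14.42
tool_pos: [568.9, 8.7, 175.1]
tcp_rot: [3.141, -0.001, 0.112]
contact_force: [0.4, 0.1, -1.8]
grip_width: 13.8
finger_force: 30.0
```

Emit:
jog_arm(dp=[[0, 0, 0.005], [0, 0, 0.005], [0, 0, 0.004], [0, 0, 0], [0, 0, 0]], twist=[0, 0, 0, 0, 0])

```text
time: 15.05
tool_pos: [568.6, 8.8, 160.2]
tcp_rot: [3.141, -0.0, 0.112]
contact_force: [0.7, -0.2, -1.0]
grip_width: 13.9
finger_force: 30.0
```

Edge 6 mm inside the slot without contact. Continue to mid-gap.

Emit:
jog_arm(dp=[[0, 0.0004, 0.005], [0, 0, 0.005], [0, 0, 0.004], [0, 0, 0.0018], [0, 0, 0], [0, 0, 0], [0, 0, 0]], twist=[0, 0, 0, 0, 0, 0, 0])

```text
time: 15.92
tool_pos: [568.7, 8.4, 144.6]
tcp_rot: [3.141, -0.0, 0.112]
contact_force: [0.1, -0.4, -2.3]
grip_width: 13.6
finger_force: 30.0
```

Run:
```python
from h import *
np.set_printoptions(precision=3,suppress=True)
ims=[]
for c in('wrist','scene'):
    o=bot.get_obs();P=bot.camera_params(c);im=bot.capture(c);print(o['time'],o['tool_pos'],o['tcp_rot'],o['contact_force'],o['grip_width'])
    u,v=proj(P,[568,8,85]).astype(int);print(u,v)
    h=75 if c=='wrist' else 50
    u=np.clip(u,h,511-h);v=np.clip(v,h,383-h)
    ims.append(cv2.resize(im[v-h:v+h,u-h:u+h],(400,400),interpolation=cv2.INTER_CUBIC))
cv2.imwrite('pics/fin.png',np.hstack(ims))
```

```text
15.925 [568.682   8.388 144.571] [ 3.141 -0.     0.112] [ 0.059 -0.38  -2.277] 13.596447845036783
254 208
15.975 [568.653   8.419 144.541] [ 3.141 -0.     0.112] [-0.142 -0.615 -2.808] 14.144976726456795
247 192
```

View pics/fin.png

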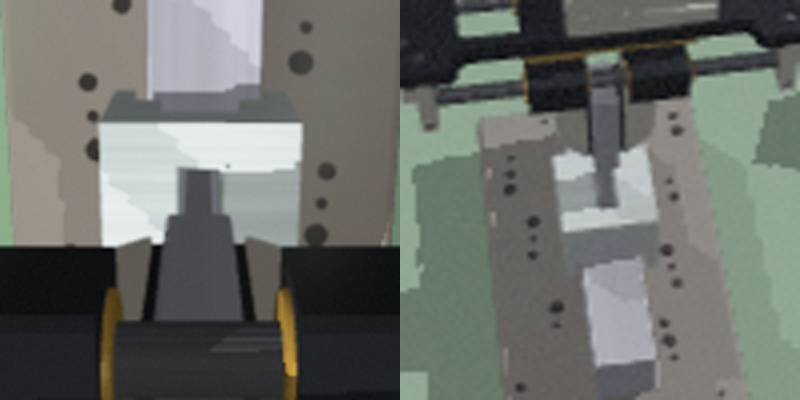

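Both views show the punch upright in the slot (left crop 200,170; right crop 606,205) with the guide seated. The vertical force (−2 to −3 N) is only the held weight, and the edge is at about z = 78 mm, 8 mm above the rail. Handing in.

```bash
python3 -c "
from plant import bot
print(bot.close_job())"
```

```text
the job is handed in; nothing more can be done
None
```

The guide is seated astride the rail and released, and the flat punch is held upright through its slot, its edge about 8 mm above the anvil (mid-gap); I handed the job in at about 16 s, and no verdict was returned.

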